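# Empty tin through the sink-side waste flap

### The arm

A 6-joint arm with a two-finger parallel gripper is mounted at the origin on the work surface. World frame = base frame: x ahead of the robot, y to its left, z up, the work surface at z = 0. Lengths are in m, angles in rad, forces in N, time in s.
With the tool pointing down it reaches from about 0.4 to 0.825 m from the base axis. Payload 7 kg.
Tool frame: the origin (TCP) lies midway between the tips of the shut fingers; the grasp point (between the pads) lies arm.hold_point_z behind it (arm.hold_point_z is the distance from the TCP to the grasp point, in m); z points along the fingers, y is the line along which they close (so a half turn about z gives the same grasp; the last joint's range is limited). The gripper opens to 88 mm and grips with 3 to 60 N. Pads are 19 mm wide; open, the fingers measure 130 mm over their backs; the gripper's body (78 mm by 193 mm) begins 47 mm behind the grasp point.
Start: joints at [-0.963, 0.359, 0.012, 0, -1.224, -0.288], TCP at [0.212, -0.641, 0.227] pointing down, gripper open.
Joint ranges: [-3.07, 3.07], [-1.43, 2.12], [-1.02, 1.25], [-3.03, 1.67], [-3.05, -0], [-3.03, 3.03]. Speed limits (rad/s): [2.39, 2.39, 3.01, 3.14, 3.14, 3.14].

### API

Orientations are given as [roll, pitch, yaw] about the fixed x, y, z axes, in that order (R = Rz(yaw) Ry(pitch) Rx(roll)).
In Python, from station import arm gives the robot as it stands.
- The arm moves only by the shell command python3 -m crank 'ROWS' [OPENING] [FORCE]. ROWS is JSON, a list that holds one entry, the list of rows, each a list of 4 numbers: the shift along the tool's x, y, z in units of 25 mm (1.0 is 25 mm), then the turn about the tool's z in units of 5 degrees (1.0 is 5 degrees). A call has 1 to 12 rows; each row is the pose to reach, as a shift and turn from the pose commanded when the call began, along the tool's axes at that moment; what a row does not reach only later rows make up. A row lasts 1/8 s, in which the tool goes at most 62.5 mm and 10.7 degrees, less where a joint would pass 70% of its speed; a pose out of reach is approached as far as the arm can. A call with a gripper value outside its range is refused whole. OPENING is the closure, from 0 (fully open) to 1 (shut), set as the call begins (- or left out, the last holds). The fingers move at their own pace and stop on an object; FORCE is the grip in N (left out, the last holds). Time passes only in rows, so rows that repeat a pose let the fingers close. It gives the time, the measured TCP pose, the force, the opening and the grip force at its end, in the units of the state.
- arm.get_state(): the state, without advancing time (a new reading comes with each control period).
- arm.grab_frame(name): name is "scene" or "top" or "wrist"; returns (picture, depth): 480x640x3 uint8, red, green, blue; 480x640 float32, m along the optical axis (not along the pixel's ray), 0 where there is no reading.
- arm.get_calibration(name): a dict with "mtx" (3x3 intrinsics, pixels), "k1" (the pictures are not rectified: a ray, as slopes to the right and down, at radius r is drawn at 1 + k1 r^2 times it, then the intrinsics apply), "R" (3x3) and "t" (3): a world point X has camera coordinates R X + t; the wrist camera has in their place "mount" (4x4, takes a point from camera to tool coordinates, whose origin is the TCP and whose axes are the flange's). Camera axes: x right, y down, z forward; pixel columns grow to the right and rows downward; lengths in m; the calibration is good to about 2 mm. A picture is of the moment at which its call begins: read the wrist's pose just before it. get_calibration takes no time and is no camera call.
- arm.job_done(): hands the job in; it is judged then, once.
Trained networks look in the newest picture that a camera, given by its name, has taken for a name from the list of things; names that differ only in an ending like _2 or _b are one class to them, and where a whole thing is asked for, a point or a joint stands for the part that bears it (a point fixed in the world has none). Each returns a list of dicts, best first, with "score" (0 to 1); they miss things now and then, are a little off and sometimes report something else, mostly with a low value. They report only what shows in the picture. A call takes as long as a camera call. They do not tell look-alikes from the thing itself.
- arm.recognise(thing, camera): "extent" ([left, top, width, height] in pixels, round what is visible of it).
- arm.trace(thing, camera): "mask" (480x640 bool, what is visible of it) and "extent" ([left, top, width, height] in pixels, round what is visible of it).
The state is a dict: "t": time; "q": joint angles; "qd": joint speeds; "joint_efforts": joint torques, N m; "eef_pos": TCP position; "ee_rot": TCP orientation; "force": force on the tool from outside, world axes, zero at the start; "moment": the same for the moment, N m; "width": finger opening in m; "gripper_force": force on a finger pad.
Only numpy, scipy, OpenCV 4.12 (cv2) and the standard library are available. Lean on these libraries where they do the work, as an engineer would, in place of code of your own. Each camera call takes 0.05 s, during which the arm holds its last target. There are 200 camera calls.

### The job

Throw the small empty red tin away through the waste flap in the sink counter, using fingertips only: press the self-closing flap down with one finger and, while you keep it open, push the tin over the sill with the other finger so that it drops into the scrap bin below. Do not grip or lift the tin, do not shove it onto the shut flap, and leave the plate, the pot and the brush where they are. When the tin is gone, take the hand away so that the flap closes itself.

Things in the scene. Friction and masses are not known exactly. Their poses are not given: they have to be found in the camera images.
- tin_center (a point): Small empty round red tin, lid gone, upright on the counter on the robot's side of the waste flap: 45 mm outer diameter, 26 mm high, thin wall, about 40 g, slides easily (friction about 0.3). The point is its centre, 13 mm above its underside; z is its upright axis.
- sill (a point): Middle of the sill: the straight near edge (robot's side) of the rectangular waste opening, on the counter's flat top face (z = 0). x points level across the opening, away from the robot (the way the tin goes), y along the sill, z up. The opening reaches 130 mm along x and 95 mm to either side in y; flush black trim, 9 mm wide, all round. Counter: 290 mm before and 290 mm beyond the sill.
- bin_floor (a point): Centre of the floor of the scrap bin hung under the opening, 165 mm below the counter top. The bin is wider than the opening (250 mm along x, 260 mm along y of the sill), so a tin that slides off the flap has room under the counter.
- flap (a joint): Angle of the ribbed stainless flap over the opening, rad: 0 shut, growing as it is pressed down, stop at 1.1. Hinged along the sill (hinge 5 mm beyond it, 5 mm below the counter top): its far end swings down, so it becomes a slide away from the robot, open at the end. A spring shuts it: 5 to 9 N hold it 20 mm past the hinge (double at 10 mm), 1 to 2 N at the far end. The tin's weight does not open it.
- flap_edge (a point): Middle of the flap's free far edge, on its top face (3 mm below the counter top when shut), 123 mm from the hinge; it moves with the flap. The flap is 184 mm wide along the sill. From about 0.4 rad the tin slides off it by itself.
- plate: White ceramic plate, 180 mm diameter, 20 mm high, on the counter to the left or right of the waste opening. Origin at the centre of its underside. Leave it alone.
- pot: Small aluminium pot without lid, 132 mm diameter, 75 mm high, two black side handles along its y reaching 87 mm from its axis, on the counter on the other side of the waste opening. Origin at the centre of its underside. Leave it alone.
- brush: Scrubbing brush with green silicone bristles and a hard wooden handle, 175 mm long, 46 mm wide, 22 mm high, lying on the counter beyond the waste opening, roughly across. Origin under its head, 43 mm from the head's end; the handle runs 130 mm along its -x. Leave it alone.
There are look-alikes about, which are no part of the job. Of the things that look like the part that bears tin_center, the middle-sized one is meant.

How it is judged:
By the outcome, as a careful person would: the job done as asked, in the order asked, and still so for the second after the job is handed in, with the robot touching nothing.
It also fails if it takes over 45 s, if anything falls off the work surface, if the arm or the gripper's body presses on something with over 40 N, if the wrist force passes 120 N, or if a joint passes its speed limit or range.

## Working session

There is one attempt and no reset: what is moved stays moved. The work goes in short steps, Python scripts to look and compute and a shell command to move; the robot and the scene stay as the last step left them, time stands still between calls to the robot, and variables do not carry over. Pictures are saved under pics/ and viewed, at most 10 in all, crops included, and the job is handed in when it is done.

```bash
ls; mkdir -p pics
cat > h.py <<'E'
import numpy as np, cv2
from station import arm
from scipy.spatial.transform import Rotation as Ro
def rays(cam,px):
    c=arm.get_calibration(cam);K=np.array(c["mtx"]);px=np.atleast_2d(px).astype(float)
    d=np.c_[(px[:,0]-K[0,2])/K[0,0],(px[:,1]-K[1,2])/K[1,1]]
    u=d.copy()
    for _ in range(20): u=d/(1+c["k1"]*(u**2).sum(1,keepdims=True))
    return np.c_[u,np.ones(len(u))],c
def pose(cam,c,st=None):
    if cam!="wrist": R=np.array(c["R"]);return R.T,-R.T@np.array(c["t"])
    M=np.array(c["mount"]);Rt=Ro.from_euler("xyz",st["ee_rot"]).as_matrix()
    return Rt@M[:3,:3],Rt@M[:3,3]+np.array(st["eef_pos"])
def onz(cam,px,z,st=None):
    r,c=rays(cam,px);R,o=pose(cam,c,st);w=r@R.T
    return o+w*((z-o[2])/w[:,2])[:,None]
def deproj(cam,px,dep,st=None):
    r,c=rays(cam,px);R,o=pose(cam,c,st)
    return o+(r*np.asarray(dep)[:,None])@R.T
E
python3 - <<'E'
from h import *
st=arm.get_state();print(st)
for cam in("top","scene"):
    im,d=arm.grab_frame(cam);cv2.imwrite(f"pics/{cam}0.png",im[...,::-1]);np.save(f"{cam}_d.npy",d)
    for th in("tin_center","flap","plate","pot","brush"):
        for r in arm.trace(th,cam):
            ys,xs=np.nonzero(r["mask"]);dd=d[ys,xs];k=dd>0
            P=deproj(cam,np.c_[xs,ys][k],dd[k])
            print(cam,th,round(r["score"],2),r["extent"],"med",P.mean(0).round(3),"ext",np.round(np.percentile(P,[2,98],axis=0),3).tolist())
E
```

```text
pics
{'t': 0.0, 'q': array([-9.62909609e-01,  3.59410845e-01,  1.10708440e-02, -3.39371605e-04,
       -1.22409849e+00, -2.88109686e-01]), 'qd': array([-0.00119925, -0.000397  , -0.0008161 ,  0.00090186,  0.00208722,
       -0.00055798]), 'joint_efforts': array([ 2.59520284e-04, -5.82711554e+01,  2.93058801e+01,  6.99719220e+00,
        7.02770718e-03, -1.38980645e-04]), 'eef_pos': array([ 0.21201675, -0.64033081,  0.22561435]), 'ee_rot': array([ 3.13992752e+00, -1.60768226e-04, -2.82193107e+00]), 'force': array([ 0.08691494, -0.04083741, -1.01353195]), 'moment': array([-0.03651423, -0.01484238,  0.04477567]), 'gripper_force': 0.0, 'width': 0.08769187605376298}
top tin_center 0.9 [353.8, 277.7, 29.0, 26.4] med [ 0.513 -0.057  0.008] ext [[0.492, -0.077, -0.001], [0.533, -0.035, 0.029]]
top tin_center 0.9 [465.3, 344.9, 23.2, 25.0] med [ 0.399 -0.232  0.007] ext [[0.384, -0.252, -0.001], [0.414, -0.214, 0.021]]
top tin_center 0.84 [266.3, 327.2, 43.0, 38.3] med [0.423 0.082 0.01 ] ext [[0.396, 0.056, -0.0], [0.451, 0.108, 0.037]]
top tin_center 0.62 [373.1, 109.7, 98.1, 35.0] med [ 0.
[... 842 characters left out ...]
6, 68.8] med [ 0.651 -0.086 -0.005] ext [[0.59, -0.174, -0.009], [0.71, 0.001, -0.002]]
scene plate 0.56 [340.6, 212.6, 95.2, 79.7] med [0.649 0.145 0.009] ext [[0.573, 0.065, 0.0], [0.731, 0.224, 0.019]]
scene plate 0.23 [210.3, 210.6, 109.0, 68.2] med [ 0.651 -0.086 -0.006] ext [[0.588, -0.175, -0.009], [0.71, 0.001, -0.002]]
scene pot 0.55 [112.9, 173.9, 90.0, 74.0] med [ 0.625 -0.309  0.033] ext [[0.568, -0.382, -0.002], [0.697, -0.228, 0.073]]
scene brush 0.78 [166.9, 282.9, 97.4, 40.6] med [ 0.796 -0.139  0.018] ext [[0.774, -0.237, -0.002], [0.822, -0.07, 0.023]]
scene brush 0.61 [213.1, 210.6, 105.6, 67.5] med [ 0.652 -0.086 -0.006] ext [[0.591, -0.175, -0.009], [0.709, 0.0, -0.002]]
```

Run:
```python
from h import *
im=cv2.imread("pics/top0.png")
c=im[90:390,190:590];cv2.imwrite("pics/crop1.png",cv2.resize(c,None,fx=2,fy=2,interpolation=cv2.INTER_CUBIC))
for cam in("top","scene"):
    arm.grab_frame(cam)
    m=arm.trace("flap",cam)[0]["mask"].astype(np.uint8)
    ct=max(cv2.findContours(m,0,1)[0],key=len)[:,0]
    P=onz(cam,ct,-0.003);print(cam,"flap",cv2.minAreaRect((P[:,:2]*1000).astype(np.float32)))
    for r in arm.trace("tin_center",cam):
        ct=max(cv2.findContours(r["mask"].astype(np.uint8),0,1)[0],key=len)[:,0]
        P=onz(cam,ct,0.02);print(cam,"tin",r["extent"],cv2.minEnclosingCircle((P[:,:2]*1000).astype(np.float32)),cv2.minAreaRect((P[:,:2]*1000).astype(np.float32)))
```

```text
top flap ((645.7085571289062, -91.68180847167969), (185.94383239746094, 129.7411651611328), 87.44184875488281)
top tin [354.0, 275.5, 30.9, 27.9] ((513.0582885742188, -56.644569396972656), 23.85385513305664) ((512.5525512695312, -56.657737731933594), (46.532875061035156, 44.6494026184082), 88.60579681396484)
top tin [266.2, 326.5, 40.9, 36.4] ((423.3186340332031, 82.26799774169922), 30.43102264404297) ((424.1814270019531, 81.96106719970703), (58.50010299682617, 57.56080627441406), 88.54222869873047)
top tin [464.1, 345.5, 25.7, 22.0] ((399.1617126464844, -227.19493103027344), 18.782194137573242) ((399.14935302734375, -226.8358612060547), (34.57600402832031, 34.01239013671875), 86.32048034667969)
scene flap ((651.4012451171875, -86.57587432861328), (184.70431518554688, 127.5566635131836), 87.61693572998047)
scene tin [354.6, 143.7, 28.7, 32.5] ((430.14044189453125, 87.77261352539062), 44.133384704589844) ((430.1380615234375, 85.1882553100586), (60.02257537841797, 88.2420883178711), 89.94799041748047)
scene tin [286.7, 173.6, 20.3, 31.5] ((523.7374877929688, -51.776302337646484), 32.497344970703125) ((523.6582641601562, -50.50990676879883), (63.9487419128418, 44.40959930419922), 10.19115924835205)
scene tin [220.7, 134.5, 12.9, 18.4] ((413.49029541015625, -221.53402709960938), 23.92889404296875) ((413.74267578125, -222.60772705078125), (46.550537109375, 30.42136573791504), 13.228240013122559)
```

View pics/crop1.png

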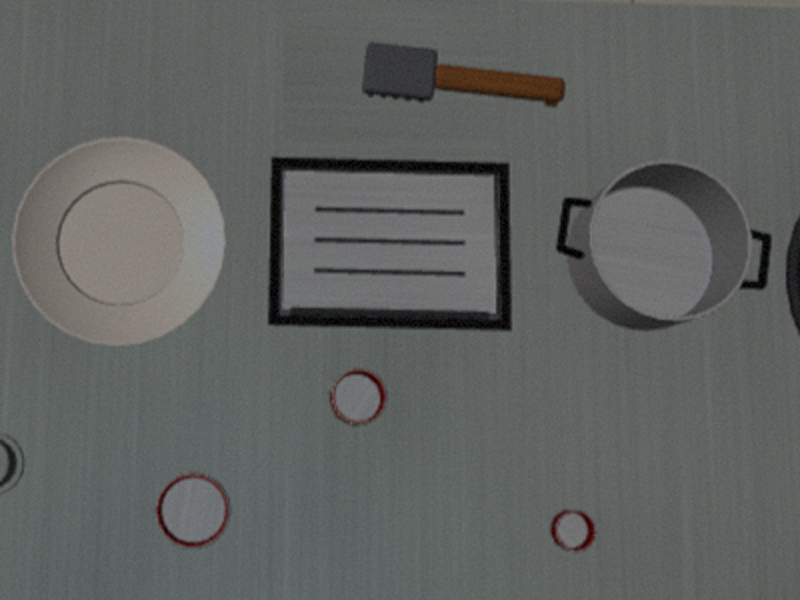

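Three candidate tins in the top picture, full-frame pixels:
- (287,345), about 58 mm across.
- (369,289), about 45 mm across.
- (476,355), about 34 mm across.

The middle-sized one at (369,289) is meant. It lies just before the flap at about (0.513, -0.057), and the enlarged crop confirms it. The plate is left of the flap, the pot right, and the brush beyond.

With the tool vertical both fingertips sit at the same height, so one can't press the flap while the other pushes on the counter. I'll check how the arm behaves at its inner reach limit in free space, in case the hand can tilt there.

```bash
python3 -m crank '[[[0,2.2,0,0],[0,4.4,0,0],[0,6.6,0,0],[0,8.8,0,0],[0,11,0,0],[0,12,0,0],[0,13,0,0],[0,13,0,0]]]'; python3 -c "
from h import *
s=arm.get_state();print(s['t'],s['q'].round(3),s['eef_pos'].round(4),s['ee_rot'].round(4))"
```

```text
t: 1.9
eef_pos: [0.1096, -0.3313, 0.2271]
ee_rot: [-3.14, 0.002, -2.821]
force: [0.6, -0.2, 0.7]
width: 0.0877
gripper_force: 0.0
1.9 [-0.67  -0.229 -0.627 -0.    -1.171 -0.58 ] [ 0.1096 -0.3313  0.2271] [-3.1397e+00  1.5000e-03 -2.8207e+00]
```

```bash
python3 -m crank '[[[0,1,0,0],[0,2,0,0],[0,3,0,0],[0,4,0,0],[0,4,0,0]]]'; python3 -c "
from h import *
s=arm.get_state();print(s['t'],s['q'].round(3),s['eef_pos'].round(4),s['ee_rot'].round(4))"
```

```text
t: 2.52
eef_pos: [0.0789, -0.2369, 0.227]
ee_rot: [-3.14, 0.002, -2.819]
force: [-0.4, -0.2, 0.1]
width: 0.0876
gripper_force: 0.0
2.525 [-0.374 -0.5   -0.766 -0.    -1.302 -0.875] [ 0.0789 -0.2369  0.227 ] [-3.1397e+00  2.4000e-03 -2.8191e+00]
```

```bash
python3 -m crank '[[[1,0.3,0,0],[2,0.6,0,0],[3,1,0,0],[4,1.3,0,0],[4,1.3,0,0]]]'; python3 -c "
from h import *
s=arm.get_state();print(s['t'],s['q'].round(3),s['eef_pos'].round(4),s['ee_rot'].round(4))"
```

```text
t: 3.15
eef_pos: [-0.0276, -0.2384, 0.2268]
ee_rot: [3.141, -0.0, -2.827]
force: [0.0, -1.0, 0.1]
width: 0.0874
gripper_force: 0.0
3.15 [-0.76  -0.533 -0.777  0.    -1.327 -0.496] [-0.0276 -0.2384  0.2268] [ 3.1413e+00 -4.0000e-04 -2.8265e+00]
```

```bash
python3 -m crank '[[[0,0,1,0],[0,0,2,0],[0,0,3,0],[0,0,4,0],[0,0,5,0],[0,0,6,0],[0,0,6,0]]]'; python3 -c "
from h import *
s=arm.get_state();print(s['t'],s['q'].round(3),s['eef_pos'].round(4),s['ee_rot'].round(4), Ro.from_euler('xyz',s['ee_rot']).as_matrix()[:,2].round(3))"
```

```text
t: 4.03
eef_pos: [-0.0276, -0.2484, 0.0869]
ee_rot: [3.125, 0.011, -2.823]
force: [-0.1, 0.2, 0.1]
width: 0.0877
gripper_force: 0.0
4.025 [-0.846 -0.291 -1.015 -0.022 -0.858 -0.392] [-0.0276 -0.2484  0.0869] [ 3.1248  0.0111 -2.8233] [ 0.005  0.019 -1.   ]
```

```bash
cat >> h.py <<'E'
def S():
    s=arm.get_state();R=Ro.from_euler('xyz',s['ee_rot']).as_matrix()
    print('t',s['t'],'q',s['q'].round(3),'p',s['eef_pos'].round(4),'F',s['force'].round(1),'w',round(s['width'],4));print('xt',R[:,0].round(3),'yt',R[:,1].round(3),'zt',R[:,2].round(3))
    return s,R
E
python3 -m crank '[[[0,1,0,0],[0,2,0,0],[0,3,0,0],[0,3,0,0]]]'; python3 -c "
from h import *
S()"
```

```text
t: 4.53
eef_pos: [-0.0556, -0.1939, 0.1127]
ee_rot: [3.112, 0.038, -2.822]
force: [0.3, -0.1, -0.3]
width: 0.0875
gripper_force: 0.0
t 4.525 q [-0.812 -0.511 -1.016 -0.053 -1.077 -0.413] p [-0.0556 -0.1939  0.1127] F [ 0.3 -0.1 -0.3] w 0.0875
xt [-0.949 -0.314 -0.038] yt [-0.315  0.949  0.03 ] zt [ 0.026  0.04  -0.999]
```

```bash
python3 -m crank '[[[-1,-2,-1,0],[-2,-4,-2,0],[-3.1,-6,-3,0],[-4.1,-7.8,-4,0],[-6.2,-6.7,-3.9,0],[-8.3,-5.7,-3.8,0],[-10.4,-4.6,-3.7,0],[-12.5,-3.5,-3.6,0],[-14.6,-2.5,-3.5,0],[-16.7,-1.4,-3.4,0],[-17.7,0.4,-3.4,0],[-18.7,2,-3.5,0]]]'; python3 -c "
from h import *
S()"
```

```text
t: 6.02
eef_pos: [0.3706, -0.0013, 0.218]
ee_rot: [3.109, 0.036, -2.822]
force: [1.5, -0.4, 0.3]
width: 0.0871
gripper_force: 0.0
t 6.025 q [ 0.51  -0.191 -0.61  -0.028 -1.11  -1.748] p [ 0.3706 -0.0013  0.218 ] F [ 1.5 -0.4  0.3] w 0.0871
xt [-0.949 -0.314 -0.036] yt [-0.315  0.948  0.033] zt [ 0.024  0.042 -0.999]
```

```bash
python3 -m crank '[[[-1.2,1.7,0,2.1],[-2.4,3.4,0,4.2],[-2.4,3.4,0,6.3],[-2.4,3.4,0,8.4],[-2.4,3.4,0,10.5],[-2.4,3.4,0,12.6],[-2.4,3.4,0,14.7],[-2.4,3.4,0,16.8],[-2.4,3.4,0,18.9],[-2.4,3.4,0,21],[-2.4,3.4,0,23.1],[-2.4,3.4,0,25.2]]]'; python3 -c "
from h import *
S()"
```

```text
t: 7.52
eef_pos: [0.4192, 0.0043, 0.1876]
ee_rot: [3.093, -0.309, 1.707]
force: [-0.1, 0.3, -1.2]
width: 0.0875
gripper_force: 0.0
t 7.525 q [ 1.690e-01 -3.000e-03 -4.350e-01 -3.450e-01 -1.102e+00 -3.031e+00] p [0.4192 0.0043 0.1876] F [-0.1  0.3 -1.2] w 0.0875
xt [-0.129  0.944  0.304] yt [0.992 0.121 0.046] zt [ 0.007  0.307 -0.952]
```

```bash
python3 -m crank '[[[2,-0.5,0.5,0],[4,-1.1,1,0],[6,-1.6,1.5,0],[8,-2.2,1.9,0],[10,-2.7,2.4,0],[12.2,-3.3,2.9,0],[12.2,-3.3,2.9,0],[12.2,-3.3,2.9,0]]]'; python3 -c "
from h import *
S()"
```

```text
t: 8.52
eef_pos: [0.3667, 0.1249, 0.1083]
ee_rot: [3.076, -0.407, 1.77]
force: [0.1, 0.2, -0.2]
width: 0.0876
gripper_force: 0.0
t 8.525 q [ 0.394  0.017 -0.602 -0.513 -0.868 -3.03 ] p [0.3667 0.1249 0.1083] F [ 0.1  0.2 -0.2] w 0.0876
xt [-0.182  0.9    0.396] yt [0.983 0.172 0.061] zt [-0.014  0.4   -0.916]
```

```bash
python3 -m crank '[[[-0.5,0.3,-1.5,-2.1],[-2,1,-3,-4.2],[-4,2,-4.1,-6.3],[-6,3,-4.1,-8.4],[-8.1,3.9,-4.1,-10.5],[-8.1,3.9,-4.1,-12.6],[-8.1,3.9,-4.1,-14.7],[-8.1,3.9,-4.1,-16.8],[-8.1,3.9,-4.1,-18.9],[-8.1,3.9,-4.1,-21],[-8.1,3.9,-4.1,-23.1],[-8.1,3.9,-4.1,-25.2]]]' && python3 -m crank '[[[0,0,0,-2.1],[0,0,0,-4.2],[0,0,0,-6.3],[0,0,0,-8.2],[0,0,0,-8.2]]]'
python3 - <<'E'
from h import *
s,R=S()
print(arm.hold_point_z)
im,d=arm.grab_frame("wrist");cv2.imwrite("pics/w1.png",im[...,::-1])
for th in("tin_center","flap"):
    for r in arm.trace(th,"wrist"):
        ct=max(cv2.findContours(r["mask"].astype(np.uint8),0,1)[0],key=len)[:,0]
        P=onz("wrist",ct,0.0 if th!="flap" else -.003,s)
        ys,xs=np.nonzero(r["mask"]);dd=d[ys,xs];k=dd>0
        Q=deproj("wrist",np.c_[xs,ys][k],dd[k],s)
        print(th,round(r["score"],2),r["extent"],cv2.minAreaRect((P[:,:2]*1000).astype(np.float32)),np.percentile(Q,[2,50,98],axis=0).round(3).tolist())
E
```

```text
t: 10.02
eef_pos: [0.5012, -0.0819, 0.1283]
ee_rot: [2.842, 0.288, -2.365]
force: [-0.4, 0.1, -0.3]
width: 0.0879
gripper_force: 0.0
t: 10.65
eef_pos: [0.5011, -0.0819, 0.1284]
ee_rot: [3.109, 0.411, -1.62]
force: [-0.4, 0.9, -1.2]
width: 0.0879
gripper_force: 0.0
t 10.65 q [-0.116  0.283 -0.235 -0.447 -1.157  0.278] p [ 0.5011 -0.0819  0.1284] F [-0.4  0.9 -1.2] w 0.0879
xt [-0.045 -0.916 -0.399] yt [-0.999  0.036  0.03 ] zt [-0.013  0.4   -0.916]
0.0188
tin_center 0.9 [358.2, 287.1, 51.3, 49.7] ((428.50244140625, 95.08796691894531), (47.46508026123047, 82.14122009277344), 9.158138275146484) [[0.409, 0.052, 0.002], [0.433, 0.061, 0.014], [0.453, 0.108, 0.034]]
tin_center 0.8 [252.0, 167.2, 70.0, 73.2] ((514.8703002929688, -44.403934478759766), (67.01306915283203, 51.06737518310547), 86.47824096679688) [[0.493, -0.078, 0.002], [0.514, -0.051, 0.012], [0.534, -0.035, 0.027]]
flap 0.77 [1.9, 5.6, 202.2, 251.2] ((646.3287353515625, -90.44966888427734), (185.33453369140625, 128.50143432617188), 87.42668151855469) [[0.585, -0.179, -0.004], [0.638, -0.109, -0.003], [0.705, -0.006, -0.001]]
```

View pics/w1.png

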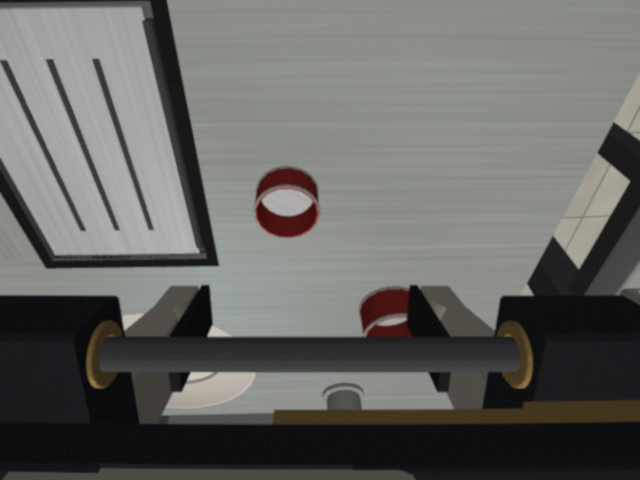

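The picture shows the meant tin at (288,203), the flap at upper left and the big tin at (390,312). The wrist and top cameras agree on tin and sill, and the hand now holds a 24° lean. Next I check clearance to the pot for the final posture.

Run:
```python
from h import *
np.save("zt.npy",S()[1][:,2])
pts=[]
for cam in("top","scene"):
    im,d=arm.grab_frame(cam);m=arm.trace("pot",cam)[0]["mask"]
    ys,xs=np.nonzero(m&(d>0));P=deproj(cam,np.c_[xs,ys],d[ys,xs]);P=P[P[:,2]>.012];pts.append(P)
    H=P[P[:,1]>-.25];print(cam,"handle",len(H),H.min(0).round(3),H.max(0).round(3),np.median(H,0).round(3))
P=np.vstack(pts);np.save("pot.npy",P)
zt=np.array([-.013,.4,-.916]);zt/=np.linalg.norm(zt)
sx=np.array([.999,-.044,0]);sy=np.array([.044,.999,0]);sill=np.array([.581,-.088,0])
for az in(-35,-41,-47,-53):
  for dy in(0,15):
    a=np.array([np.cos(np.radians(az)),np.sin(np.radians(az)),0])
    a[2]=-(a@zt)/zt[2];a/=np.linalg.norm(a)      # dir B->A, perpendicular zt
    w=np.cross(a,zt)
    corners=np.array([i*10.5*a+j*9.5*w for i in(-1,1) for j in(-1,1)])*1e-3
    low=corners[corners[:,2].argmin()];lead=corners[(corners@sx).argmax()]
    tin=sill+sx*.006+sy*(.033+dy/1000)
    B=tin-sx*.0225-lead;B[2]=.003-low[2]
    A=B+a*.109;T=(A+B)/2;lo=A+low
    xl=(lo-sill)@sx-.005
    th=np.arctan2(-.003-lo[2],xl)
    L=(P-T)@np.c_[a,w,-zt]
    dx=np.maximum(np.abs(L[:,0])-.0965,0);dw=np.maximum(np.abs(L[:,1])-.039,0);dz=np.maximum(.0658-L[:,2],0)
    print(az,dy,"T",T.round(3),"lowA z",lo[2].round(3),"xl",xl.round(3),"th",th.round(2),"A min x",((A+corners-sill)@sx).min().round(3),"potclear",np.sqrt(dx**2+dw**2+dz**2).min().round(3),"lead",lead.round(4),"bodylow",(T-zt*.0658)[2]-abs(a[2])*.0965-abs(w[2])*.039)
```

```text
t 10.8 q [-0.116  0.283 -0.235 -0.447 -1.158  0.276] p [ 0.501  -0.082   0.1286] F [0.3 0.7 0.5] w 0.0878
xt [-0.047 -0.916 -0.399] yt [-0.999  0.038  0.031] zt [-0.013  0.4   -0.916]Traceback (most recent call last):
  File "<stdin>", line 5, in <module>
IndexError: list index out of range
```

```bash
cat > plan.py <<'E'
from h import *
d=np.load("top_d.npy");ys,xs=np.mgrid[165:258,462:582];ys,xs=ys.ravel(),xs.ravel();k=d[ys,xs]>0
P=deproj("top",np.c_[xs,ys][k],d[ys,xs][k]);P=P[P[:,2]>.012]
d=np.load("scene_d.npy");ys,xs=np.mgrid[172:250,110:206];ys,xs=ys.ravel(),xs.ravel();k=d[ys,xs]>0
Q=deproj("scene",np.c_[xs,ys][k],d[ys,xs][k]);Q=Q[Q[:,2]>.012]
P=np.vstack([P,Q])
zt=np.array([-.013,.4,-.916]);zt/=np.linalg.norm(zt)
sx=np.array([.999,-.044,0]);sy=np.array([.044,.999,0]);sill=np.array([.581,-.088,0])
def plan(az,tx,ty,zB=.003):
    a=np.array([np.cos(np.radians(az)),np.sin(np.radians(az)),0])
    a[2]=-(a@zt)/zt[2];a/=np.linalg.norm(a)
    w=np.cross(a,zt)
    co=np.array([i*10.5*a+j*9.5*w for i in(-1,1) for j in(-1,1)])*1e-3
    low=co[co[:,2].argmin()];lead=co[(co@sx).argmax()]
    tin=sill+sx*tx+sy*ty
    B=tin-sx*.0225-lead;B[2]=zB-low[2]
    A=B+a*.109;T=(A+B)/2;lo=A+low
    xl=(lo-sill)@sx-.005
    L=(P-T)@np.c_[a,w,-zt]
    D=[np.maximum(np.abs(L[:,0])-.0965,0),np.maximum(np.abs(L[:,1])-.039,0),np.maximum(.0658-L[:,2],0)]
    return dict(T=T.round(4),lo=lo.round(3),xl=xl.round(3),th=np.arctan2(-.003-lo[2],xl).round(2),Aminx=((A+co-sill)@sx).min().round(3),clear=np.sqrt(sum(x**2 for x in D)).min().round(3),body=round((T-zt*.0658)[2]-abs(a[2])*.0965-abs(w[2])*.039,3),lead=lead.round(3),Bz=B[2].round(3),a=a.round(3))
E
python3 - <<'E'
from plan import *
H=P[P[:,1]>-.26];print("handle",len(H),H.min(0).round(3),H.max(0).round(3),np.median(H,0).round(3))
for az in(-30,-35,-41,-47,-53):
  for ty in(.033,.05):
    r=plan(az,.006,ty);print(az,ty,{k:v for k,v in r.items() if k not in("a","Bz")})
E
```

```text
handle 1574 [ 0.582 -0.26   0.012] [ 0.684 -0.214  0.08 ] [ 0.64  -0.243  0.059]
-30 0.033 {'T': array([ 0.598 , -0.0831, -0.0037]), 'lo': array([ 0.648, -0.122, -0.021]), 'xl': np.float64(0.063), 'th': np.float64(0.28), 'Aminx': np.float64(0.05), 'clear': np.float64(0.015), 'body': np.float64(0.022), 'lead': array([0.014, 0.002, 0.001])}
-30 0.05 {'T': array([ 0.5988, -0.0661, -0.0037]), 'lo': array([ 0.649, -0.105, -0.021]), 'xl': np.float64(0.063), 'th': np.float64(0.28), 'Aminx': np.float64(0.05), 'clear': np.float64(0.029), 'body': np.float64(0.022), 'lead': array([0.014, 0.002, 0.001])}
-35 0.033 {'T': array([ 0.595 , -0.0856, -0.0052]), 'lo': array([ 0.641, -0.129, -0.025]), 'xl': np.float64(0.056), 'th': np.float64(0.37), 'Aminx': np.float64(0.044), 'clear': np.float64(0.004), 'body': np.float64(0.019), 'lead': array([0.014, 0.001, 0.   ])}
-35 0.05 {'T': array([ 0.5958, -0.0687, -0.0052]), 'lo': array([ 0.641, -0.112, -0.025]), 'xl': np.float64(0.056), 'th': np.float64(0.37), 'Aminx': np.float64(0.044), 'clear': np.float64(0.019), 'body': np.float64(0.019), 'lead': array([0.
[... 893 characters left out ...]
1]), 'xl': np.float64(0.038), 'th': np.float64(0.63), 'Aminx': np.float64(0.029), 'clear': np.float64(0.005), 'body': np.float64(0.012), 'lead': array([ 0.014, -0.002, -0.001])}
-53 0.033 {'T': array([ 0.5831, -0.0924, -0.0097]), 'lo': array([ 0.612, -0.146, -0.034]), 'xl': np.float64(0.029), 'th': np.float64(0.82), 'Aminx': np.float64(0.021), 'clear': np.float64(0.0), 'body': np.float64(0.01), 'lead': array([ 0.014, -0.003, -0.001])}
-53 0.05 {'T': array([ 0.5838, -0.0754, -0.0097]), 'lo': array([ 0.613, -0.129, -0.034]), 'xl': np.float64(0.029), 'th': np.float64(0.82), 'Aminx': np.float64(0.021), 'clear': np.float64(0.009), 'body': np.float64(0.01), 'lead': array([ 0.014, -0.003, -0.001])}
```

```bash
python3 -m crank '[[[-1,0,-2.2,-2.1],[-1.9,0.1,-4.4,-4.2],[0.1,1,-5.3,-6.3],[2.1,1.9,-6.1,-8.4],[4.1,2.7,-7,-10.5],[6.2,3.6,-7.8,-12.6],[8.2,4.5,-8.7,-14.7],[10.2,5.4,-9.5,-16.8],[12.2,6.2,-10.4,-18.9],[14.2,7.1,-11.2,-21],[14.2,7.1,-11.2,-23.1],[14.2,7.1,-11.2,-25.2]]]'; python3 -c "
from h import *
S()"
```

```text
t: 12.4
eef_pos: [0.3133, -0.5126, 0.2488]
ee_rot: [-2.784, -0.209, 0.543]
force: [-1.0, 0.6, -0.1]
width: 0.0873
gripper_force: 0.0
t 12.4 q [-0.868  0.463  0.257 -0.252 -1.692  3.031] p [ 0.3133 -0.5126  0.2488] F [-1.   0.6 -0.1] w 0.0873
xt [0.837 0.506 0.208] yt [ 0.546 -0.764 -0.343] zt [-0.015  0.401 -0.916]
```

```bash
python3 -m crank '[[[0,0,0,-2.1],[0,0,0,-4.2],[0,0,0,-6.3],[0,0,0,-8.4],[0,0,0,-10.5],[0,0,0,-12.6],[0,0,0,-14.7]]]'; python3 -c "
from h import *
S()"
```

```text
t: 13.28
eef_pos: [0.3937, -0.3946, 0.2724]
ee_rot: [-2.94, -0.068, 0.932]
force: [0.8, 0.7, 0.4]
width: 0.0876
gripper_force: 0.0
t 13.275 q [-0.503  0.275  0.016 -0.094 -1.503  3.028] p [ 0.3937 -0.3946  0.2724] F [0.8 0.7 0.4] w 0.0876
xt [0.595 0.801 0.068] yt [ 0.795 -0.573 -0.199] zt [-0.121  0.173 -0.978]
```

```bash
python3 -m crank '[[[-2,-1.2,0.6,0],[-4,-2.4,1.3,0],[-6,-3.6,2,0],[-8,-4.9,2.7,0],[-10.5,-6.4,3.4,-2],[-10.5,-6.4,3.4,-4],[-10.5,-6.4,3.4,-6],[-10.5,-6.4,3.4,-8]]]'; python3 -c "
from h import *
S()"
```

```text
t: 14.28
eef_pos: [0.2011, -0.3051, 0.1889]
ee_rot: [-2.993, 0.128, 1.245]
force: [-0.2, 1.0, -0.4]
width: 0.0877
gripper_force: 0.0
t 14.275 q [-0.288 -0.103 -0.695  0.133 -1.137  3.028] p [ 0.2011 -0.3051  0.1889] F [-0.2  1.  -0.4] w 0.0877
xt [ 0.318  0.94  -0.127] yt [ 0.931 -0.334 -0.147] zt [-0.18  -0.072 -0.981]
```

View pics/scene0.png

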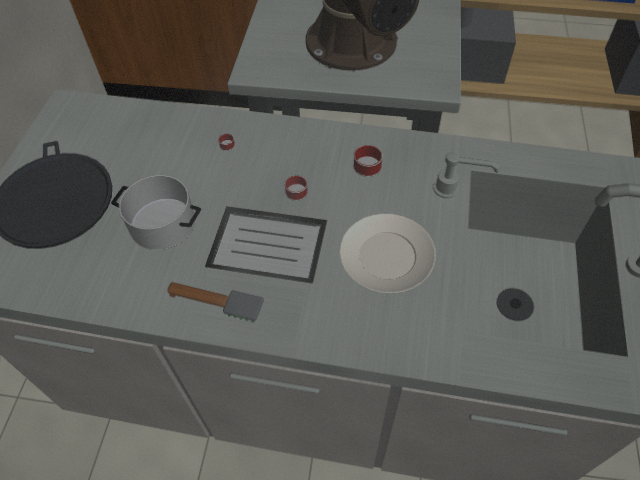

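View pics/top0.png

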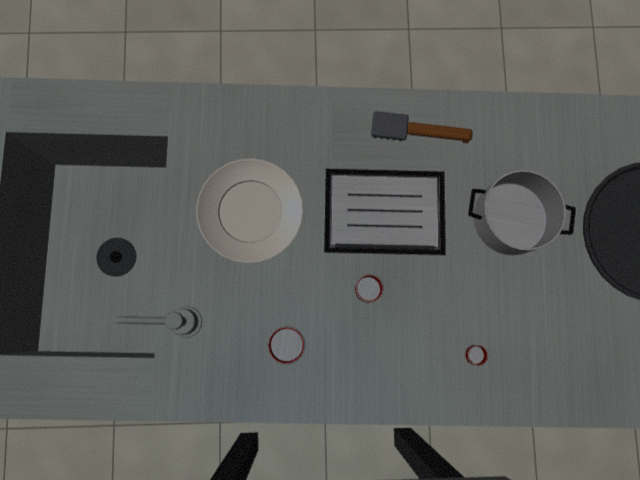

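```bash
python3 -m crank '[[[0,0,0,-2.1],[0,0,0,-4.2],[0,0,0,-6.3],[0,0,0,-8.4],[0,0,0,-10]]]'; python3 -c "
from h import *
S()"
```

```text
t: 14.9
eef_pos: [0.1698, -0.2021, 0.1772]
ee_rot: [-2.942, 0.175, 1.931]
force: [-0.2, 2.1, 1.6]
width: 0.088
gripper_force: 0.0
t 14.9 q [ 0.387 -0.452 -0.963  0.173 -1.271  3.028] p [ 0.1698 -0.2021  0.1772] F [-0.2  2.1  1.6] w 0.088
xt [-0.347  0.922 -0.174] yt [ 0.929  0.313 -0.195] zt [-0.126 -0.229 -0.965]
```

```bash
python3 -m crank '[[[0,2.2,-0.5,0],[-0.1,4.4,-1,0],[-0.1,6.6,-1.5,0],[-0.2,9.5,-2,-2],[-0.2,9.5,-2,-4],[-0.2,9.5,-2,-6]]]'; python3 -c "
from h import *
S()"
```

```text
t: 15.65
eef_pos: [0.3634, -0.07, 0.1547]
ee_rot: [-2.887, 0.233, 2.32]
force: [-0.8, 0.5, -0.1]
width: 0.088
gripper_force: 0.0
t 15.65 q [ 0.655 -0.057 -0.841  0.288 -1.045  3.028] p [ 0.3634 -0.07    0.1547] F [-0.8  0.5 -0.1] w 0.088
xt [-0.663  0.712 -0.231] yt [ 0.748  0.617 -0.245] zt [-0.033 -0.335 -0.942]
```

```bash
cat >> plan.py <<'E'
zt=np.array([-.033,-.335,-.942]);zt/=np.linalg.norm(zt)
g=np.linspace(0,2*np.pi,90)
P=np.vstack([P]+[np.c_[.648+r*np.cos(g),.143+r*np.sin(g),0*g+z] for r in(.05,.09) for z in(0,.01,.021)])
E
python3 - <<'E'
from plan import *
for az in(35,42,49,55):
  for ty in(.0,-.02,-.04):
    r=plan(az,.006,ty);r0=plan(az,-.015,ty);print(az,ty,{k:v for k,v in r.items() if k not in("a",)},"start Aminx",r0["Aminx"],"th",r0["th"])
E
```

```text
35 0.0 {'T': array([ 0.5939, -0.0555, -0.0046]), 'lo': array([ 0.64 , -0.012, -0.022]), 'xl': np.float64(0.051), 'th': np.float64(0.35), 'Aminx': np.float64(0.039), 'clear': np.float64(0.006), 'body': np.float64(0.026), 'lead': array([ 0.014, -0.001, -0.   ]), 'Bz': np.float64(0.008)} start Aminx 0.018 th 0.56
35 -0.02 {'T': array([ 0.593 , -0.0755, -0.0046]), 'lo': array([ 0.639, -0.032, -0.022]), 'xl': np.float64(0.051), 'th': np.float64(0.35), 'Aminx': np.float64(0.039), 'clear': np.float64(0.023), 'body': np.float64(0.026), 'lead': array([ 0.014, -0.001, -0.   ]), 'Bz': np.float64(0.008)} start Aminx 0.018 th 0.56
35 -0.04 {'T': array([ 0.5921, -0.0954, -0.0046]), 'lo': array([ 0.638, -0.052, -0.022]), 'xl': np.float64(0.051), 'th': np.float64(0.35), 'Aminx': np.float64(0.039), 'clear': np.float64(0.042), 'body': np.float64(0.026), 'lead': array([ 0.014, -0.001, -0.   ]), 'Bz': np.float64(0.008)} start Aminx 0.018 th 0.56
42 0.0 {'T': array([ 0.5895, -0.0523, -0.0061]), 'lo': array([ 0.63 , -0.004, -0.025]), 'xl': np.float64(0.04), 'th': np.float64(0.5), 'Aminx': np.float64(0.03)
[... 1944 characters left out ...]
,  0.003, -0.002]), 'Bz': np.float64(0.008)} start Aminx -0.009 th 1.68
55 -0.02 {'T': array([ 0.5798, -0.0678, -0.0086]), 'lo': array([ 0.607, -0.012, -0.029]), 'xl': np.float64(0.018), 'th': np.float64(0.97), 'Aminx': np.float64(0.012), 'clear': np.float64(0.012), 'body': np.float64(0.019), 'lead': array([ 0.014,  0.003, -0.002]), 'Bz': np.float64(0.008)} start Aminx -0.009 th 1.68
55 -0.04 {'T': array([ 0.5789, -0.0878, -0.0086]), 'lo': array([ 0.607, -0.032, -0.029]), 'xl': np.float64(0.018), 'th': np.float64(0.97), 'Aminx': np.float64(0.012), 'clear': np.float64(0.03), 'body': np.float64(0.019), 'lead': array([ 0.014,  0.003, -0.002]), 'Bz': np.float64(0.008)} start Aminx -0.009 th 1.68
```

```bash
python3 -m crank '[[[-1,1.4,0.3,2.1],[-2,2.8,0.7,4.2],[-3,4.2,1,6.3],[-3.7,5.3,1.4,8.4],[-3.7,5.3,1.4,10.5],[-3.7,5.3,1.4,12.6],[-3.7,5.3,1.4,14.7],[-3.7,5.3,1.4,16.8],[-3.7,5.3,1.4,17.5],[-3.7,5.3,1.4,17.5]]]'
cat >> h.py <<'E'
def to(s,R,tgt,az=None):
    d=R.T@(np.array(tgt)-s['eef_pos'])/.025
    print("to",tgt,"units",d.round(2))
E
python3 - <<'E'
from h import *
s,R=S();f=np.array([.669,-.743,0])
tin=np.array([.5135,-.057,0]);fin=np.array([.5677,-.1175,0])
to(s,R,tin+.012*f+[0,0,.06]);to(s,R,tin+.012*f+[0,0,.021]);to(s,R,fin+.0203*f+[0,0,.021]);to(s,R,tin+.0203*f+[0,0,.021])
print(np.degrees(np.arctan2(R[1,1],R[0,1])))
E
```

```text
t: 16.9
eef_pos: [0.5221, -0.0675, 0.1112]
ee_rot: [2.913, 0.256, 0.73]
force: [0.1, -0.0, 0.0]
width: 0.0876
gripper_force: 0.0
t 16.9 q [ 0.448  0.265 -0.612  0.371 -0.911  1.622] p [ 0.5221 -0.0675  0.1112] F [ 0.1 -0.   0. ] w 0.0876
xt [ 0.721  0.645 -0.254] yt [ 0.692 -0.688  0.219] zt [-0.033 -0.333 -0.942]
to [ 0.521528 -0.065916  0.06    ] units [ 0.54 -0.51  1.91]
to [ 0.521528 -0.065916  0.021   ] units [ 0.94 -0.85  3.38]
to [ 0.5812807 -0.1325829  0.021    ] units [0.94 2.64 4.19]
to [ 0.5270807 -0.0720829  0.021    ] units [ 0.94 -0.53  3.45]
-44.80183081252304
```

```bash
python3 -m crank '[[[0.3,-0.3,1,0.6],[0.6,-0.6,2,0.6],[0.8,-0.8,2.7,0.6],[0.94,-0.85,3.1,0.6],[0.94,-0.85,3.38,0.6],[0.94,-0.85,3.38,0.6]]]'
python3 - <<'E'
from h import *
s,R=S();f=np.array([.669,-.743,0])
fin=np.array([.5677,-.1175,0])
to(s,R,fin+.0203*f+[0,0,.021])
im,d=arm.grab_frame("wrist");w=im[...,::-1]
im2,d=arm.grab_frame("scene");c=im2[110:300,180:420,::-1]
cv2.imwrite("pics/c2.png",np.hstack([cv2.resize(w,(400,300)),cv2.resize(c,(379,300))]))
E
```

```text
t: 17.65
eef_pos: [0.5214, -0.0663, 0.0209]
ee_rot: [2.9, 0.245, 0.678]
force: [0.1, -0.5, 0.3]
width: 0.0878
gripper_force: 0.0
t 17.65 q [ 0.435  0.389 -0.728  0.471 -0.69   1.443] p [ 0.5214 -0.0663  0.0209] F [ 0.1 -0.5  0.3] w 0.0878
xt [ 0.756  0.608 -0.243] yt [ 0.654 -0.72   0.232] zt [-0.034 -0.334 -0.942]
to [ 0.5812807 -0.1325829  0.021    ] units [0.2  3.48 0.8 ]
```

View pics/c2.png

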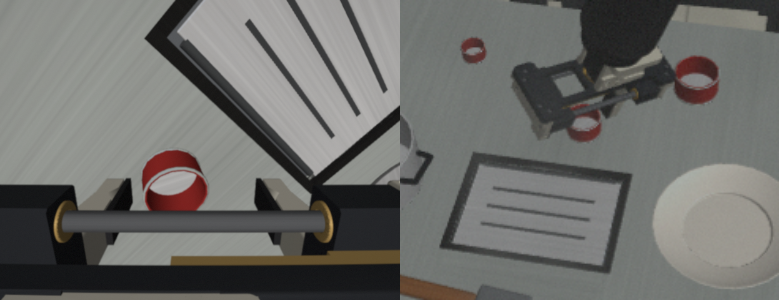

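```bash
python3 -m crank '[[[0,0.3,0.07,0],[0,0.6,0.14,0],[0,0.95,0.22,0],[0.1,1.3,0.3,0],[0.1,1.65,0.38,0],[0.1,2,0.46,0],[0.1,2.35,0.54,0],[0.2,2.7,0.62,0],[0.2,3,0.69,0],[0.2,3.2,0.74,0],[0.2,3.3,0.76,0],[0.2,3.3,0.76,0]]]'
python3 - <<'E'
from h import *
s,R=S()
for cam in("wrist","scene"):
    im,d=arm.grab_frame(cam)
    for r in arm.trace("tin_center",cam):
        ys,xs=np.nonzero(r["mask"]);dd=d[ys,xs];k=dd>0
        Q=deproj(cam,np.c_[xs,ys][k],dd[k],s);Q=Q[(Q[:,2]>.016)&(Q[:,2]<.034)]
        if len(Q)<8: continue
        A=np.c_[2*Q[:,:2],np.ones(len(Q))];c=np.linalg.lstsq(A,(Q[:,:2]**2).sum(1),rcond=None)[0]
        print(cam,r["extent"],"circ",c[:2].round(4),np.sqrt(c[2]+c[0]**2+c[1]**2).round(4),np.percentile(Q,[3,97],axis=0).round(3).tolist())
    if cam=="wrist": cv2.imwrite("pics/w3.png",im[...,::-1])
E
```

```text
t: 19.25
eef_pos: [0.5786, -0.1288, 0.0209]
ee_rot: [2.9, 0.245, 0.678]
force: [0.2, 0.6, 0.3]
width: 0.0876
gripper_force: 0.0
t 19.25 q [ 0.283  0.453 -0.619  0.507 -0.696  1.572] p [ 0.5786 -0.1288  0.0209] F [0.2 0.6 0.3] w 0.0876
xt [ 0.756  0.608 -0.242] yt [ 0.654 -0.72   0.232] zt [-0.033 -0.334 -0.942]
wrist [209.2, 251.9, 106.7, 85.0] circ [ 0.5622 -0.1164] 0.0212 [[0.548, -0.137, 0.016], [0.584, -0.095, 0.027]]
scene [356.8, 145.5, 25.8, 32.5] circ [0.4283 0.0858] 0.0279 [[0.399, 0.058, 0.017], [0.457, 0.113, 0.033]]
scene [251.6, 191.6, 21.2, 27.3] circ [ 0.5641 -0.1129] 0.0211 [[0.542, -0.133, 0.016], [0.587, -0.092, 0.025]]
scene [214.7, 134.2, 21.8, 16.1] circ [ 0.4046 -0.2256] 0.0157 [[0.389, -0.242, 0.016], [0.421, -0.21, 0.02]]
scene [0.0, 89.6, 640.0, 389.5] circ [0.7128 0.2948] 0.252 [[0.47, 0.056, 0.017], [0.657, 0.606, 0.033]]
```

View pics/w3.png

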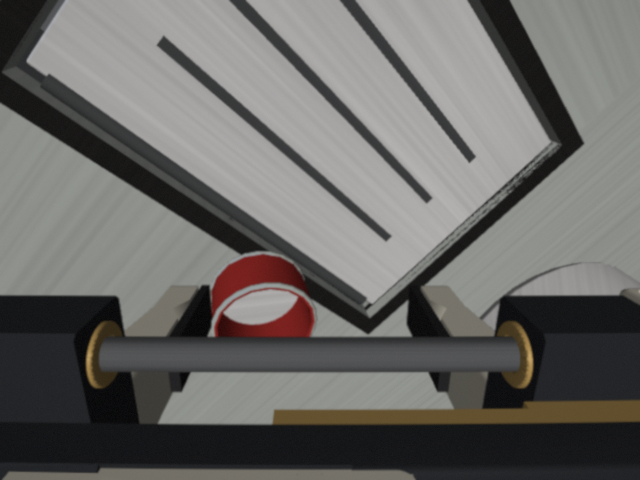

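The tin at (262,295) now rests against the rear finger, about 16 mm short of the sill and well to the right. Next I lift and turn, so the low finger goes over the flap and the high finger behind the tin.

```bash
cat > p2.py <<'E'
from plan import *
if __name__=="__main__":
  s,R=S()
  for nm,az,tx,zB in(("hover",37,-.021,.065),("start",37,-.020,.003),("mid",40,-.005,.003),("end",44,.008,.003),("end2",47,.015,.003)):
    r=plan(az,tx,-.0275,zB)
    print(nm,{k:r[k] for k in("T","lo","xl","th","Aminx","clear")});to(s,R,r["T"])
E
python3 p2.py
```

```text
t 19.45 q [ 0.284  0.453 -0.619  0.506 -0.696  1.572] p [ 0.5785 -0.1286  0.021 ] F [ 0.6 -0.6 -0.7] w 0.0878
xt [ 0.756  0.609 -0.242] yt [ 0.654 -0.72   0.232] zt [-0.033 -0.334 -0.942]
hover {'T': array([ 0.5645, -0.0808,  0.0569]), 'lo': array([ 0.609, -0.036,  0.039]), 'xl': np.float64(0.021), 'th': np.float64(-1.12), 'Aminx': np.float64(0.01), 'clear': np.float64(0.073)}
to [ 0.5645 -0.0808  0.0569] units [ 0.39 -1.41 -1.97]
start {'T': array([ 0.5655, -0.0808, -0.0051]), 'lo': array([ 0.61 , -0.036, -0.023]), 'xl': np.float64(0.022), 'th': np.float64(0.74), 'Aminx': np.float64(0.011), 'clear': np.float64(0.03)}
to [ 0.5655 -0.0808 -0.0051] units [ 1.02 -1.96  0.36]
mid {'T': array([ 0.5786, -0.0801, -0.0057]), 'lo': array([ 0.621, -0.033, -0.024]), 'xl': np.float64(0.032), 'th': np.float64(0.58), 'Aminx': np.float64(0.022), 'clear': np.float64(0.025)}
to [ 0.5786 -0.0801 -0.0057] units [ 1.44 -1.64  0.36]
end {'T': array([ 0.589 , -0.0791, -0.0066]), 'lo': array([ 0.627, -0.029, -0.026]), 'xl': np.float64(0.039), 'th': np.float64(0.53), 'Aminx': np.float64(0.03), 'clear': np.float64(0.02)}
to [ 0.589  -0.0791 -0.0066] units [ 1.79 -1.41  0.37]
end2 {'T': array([ 0.594 , -0.0782, -0.0072]), 'lo': array([ 0.629, -0.027, -0.027]), 'xl': np.float64(0.041), 'th': np.float64(0.53), 'Aminx': np.float64(0.033), 'clear': np.float64(0.017)}
to [ 0.594  -0.0782 -0.0072] units [ 1.97 -1.31  0.37]
```

```bash
python3 -m crank '[[[0,-0.25,0,0],[-0.35,0.1,-1.3,0],[-0.7,0.4,-2.6,0],[-0.4,0,-2.4,2.1],[0,-0.7,-2.2,4.2],[0.39,-1.41,-1.97,6.3],[0.39,-1.41,-1.97,8.4],[0.39,-1.41,-1.97,10.5],[0.39,-1.41,-1.97,12.6],[0.39,-1.41,-1.97,14.7],[0.39,-1.41,-1.97,16.8],[0.39,-1.41,-1.97,18.9]]]'
python3 - <<'E'
import subprocess,sys
subprocess.run(["python3","p2.py"])
from h import *
s=arm.get_state();R=Ro.from_euler('xyz',s['ee_rot']).as_matrix()
print("az A",np.degrees(np.arctan2(-R[1,1],-R[0,1])))
for cam in("scene","wrist"):
    im,d=arm.grab_frame(cam)
    for r in arm.trace("tin_center",cam):
        ys,xs=np.nonzero(r["mask"]);dd=d[ys,xs];k=dd>0
        Q=deproj(cam,np.c_[xs,ys][k],dd[k],s);Q=Q[(Q[:,2]>.016)&(Q[:,2]<.034)]
        if len(Q)<8: continue
        A=np.c_[2*Q[:,:2],np.ones(len(Q))];c=np.linalg.lstsq(A,(Q[:,:2]**2).sum(1),rcond=None)[0]
        print(cam,r["extent"],"circ",c[:2].round(4),np.sqrt(c[2]+c[0]**2+c[1]**2).round(4),np.percentile(Q,[3,97],axis=0).round(3).tolist())
    if cam=="wrist":a=im[...,::-1]
    else:b=im[110:300,180:420,::-1]
cv2.imwrite("pics/w4.png",np.hstack([cv2.resize(a,(400,300)),cv2.resize(b,(379,300))]))
E
```

```text
t: 20.95
eef_pos: [0.5642, -0.0807, 0.0567]
ee_rot: [2.91, -0.254, -0.918]
force: [-0.5, -0.7, 0.5]
width: 0.0877
gripper_force: 0.0
t 20.95 q [ 0.385  0.39  -0.594  0.428 -0.798 -0.095] p [ 0.5642 -0.0807  0.0567] F [-0.5 -0.7  0.5] w 0.0877
xt [ 0.588 -0.769  0.251] yt [-0.808 -0.546  0.222] zt [-0.033 -0.334 -0.942]
hover {'T': array([ 0.5645, -0.0808,  0.0569]), 'lo': array([ 0.609, -0.036,  0.039]), 'xl': np.float64(0.021), 'th': np.float64(-1.12), 'Aminx': np.float64(0.01), 'clear': np.float64(0.073)}
to [ 0.5645 -0.0808  0.0569] units [ 0.01 -0.01 -0.01]
start {'T': array([ 0.5655, -0.0808, -0.0051]), 'lo': array([ 0.61 , -0.036, -0.023]), 'xl': np.float64(0.022), 'th': np.float64(0.74), 'Aminx': np.float64(0.011), 'clear': np.float64(0.03)}
to [ 0.5655 -0.0808 -0.0051] units [-0.59 -0.59  2.33]
mid {'T': array([ 0.5786, -0.0801, -0.0057]), 'lo': array([ 0.621, -0.033, -0.024]), 'xl': np.float64(0.032), 'th': np.float64(0.58), 'Aminx': np.float64(0.022), 'clear': np.float64(0.025)}
to [ 0.5786 -0.0801 -0.0057] units [-0.31 -1.03  2.32]
end {'T': array([ 0.589 , -0.0791, -0.006
[... 321 characters left out ...]
.float64(0.53), 'Aminx': np.float64(0.033), 'clear': np.float64(0.017)}
to [ 0.594  -0.0782 -0.0072] units [-0.02 -1.59  2.34]
az A 34.03053308229086
scene [252.4, 189.3, 18.2, 28.3] circ [ 0.5636 -0.1133] 0.0212 [[0.542, -0.134, 0.016], [0.586, -0.093, 0.025]]
scene [357.3, 144.8, 25.9, 28.9] circ [0.4281 0.086 ] 0.0279 [[0.399, 0.06, 0.017], [0.457, 0.113, 0.033]]
scene [216.6, 133.7, 20.5, 16.2] circ [ 0.404  -0.2258] 0.0159 [[0.387, -0.242, 0.016], [0.42, -0.211, 0.02]]
wrist [288.4, 196.8, 90.1, 85.9] circ [ 0.5614 -0.1168] 0.0213 [[0.54, -0.138, 0.017], [0.583, -0.096, 0.027]]
wrist [569.5, 205.3, 64.0, 50.1] circ [ 0.4011 -0.2294] 0.0156 [[0.385, -0.245, 0.016], [0.417, -0.214, 0.02]]
```

View pics/w4.png

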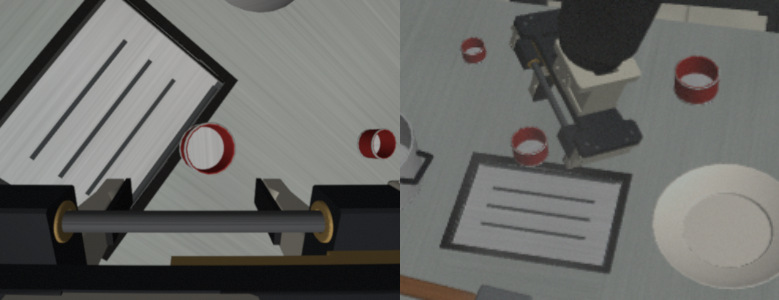

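```bash
python3 -m crank '[[[-0.15,-0.1,0.6,-0.4],[-0.3,-0.25,1.1,-0.4],[-0.45,-0.35,1.6,-0.4],[-0.55,-0.45,2,-0.4],[-0.55,-0.45,2,-0.4]]]'
python3 - <<'E'
from h import *
s,R=S()
from plan import plan
to(s,R,plan(36,-.022,-.0275)["T"])
print(np.degrees(np.arctan2(-R[1,1],-R[0,1])))
im,d=arm.grab_frame("wrist");a=im[...,::-1];im,d=arm.grab_frame("scene");b=im[110:300,180:420,::-1]
cv2.imwrite("pics/w5.png",np.hstack([cv2.resize(a,(400,300)),cv2.resize(b,(379,300))]))
E
```

```text
t: 21.78
eef_pos: [0.5663, -0.0806, 0.0046]
ee_rot: [2.903, -0.247, -0.876]
force: [3.1, -4.1, 16.3]
width: 0.0874
gripper_force: 8.0
t 21.775 q [ 0.373  0.462 -0.655  0.502 -0.673 -0.138] p [ 0.5663 -0.0806  0.0046] F [ 3.1 -4.1 16.3] w 0.0874
xt [ 0.621 -0.745  0.245] yt [-0.783 -0.578  0.229] zt [-0.03  -0.334 -0.942]
to [ 0.5641 -0.0812 -0.0048] units [-0.13 -0.    0.37]
36.41675131917877
```

View pics/w5.png

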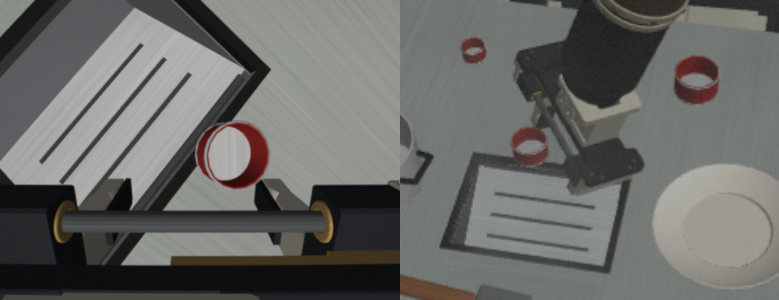

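```bash
python3 -m crank '[[[-0.07,0,0.2,0],[-0.13,0,0.4,0],[-0.13,0,0.4,0]]]'
python3 - <<'E'
from h import *
s,R=S()
from plan import plan
for az,tx in((36,-.02),(39,-.008),(42,.002),(45,.01),(47,.018)):
  r=plan(az,tx,-.028);print(az,r["th"],r["clear"]);to(s,R,r["T"])
print(np.degrees(np.arctan2(-R[1,1],-R[0,1])))
E
```

```text
t: 22.25
eef_pos: [0.5676, -0.0796, -0.0043]
ee_rot: [2.91, -0.249, -0.876]
force: [10.5, -1.8, 12.4]
width: 0.0877
gripper_force: 7.7
t 22.25 q [ 0.37   0.473 -0.67   0.524 -0.644 -0.16 ] p [ 0.5676 -0.0796 -0.0043] F [10.5 -1.8 12.4] w 0.0877
xt [ 0.621 -0.744  0.246] yt [-0.784 -0.58   0.222] zt [-0.023 -0.331 -0.943]
36 0.69 0.031
to [ 0.5661 -0.0818 -0.0048] units [0.02 0.09 0.05]
39 0.59 0.027
to [ 0.5762 -0.081  -0.0055] units [ 0.24 -0.25  0.06]
42 0.55 0.023
to [ 0.5843 -0.0801 -0.0061] units [ 0.41 -0.53  0.06]
45 0.53 0.02
to [ 0.5903 -0.0793 -0.0068] units [ 0.53 -0.74  0.07]
47 0.5 0.017
to [ 0.597  -0.0789 -0.0072] units [ 0.68 -0.96  0.07]
36.50718084635961
```

```bash
python3 -m crank '[[[0.08,-0.05,0.02,-0.2],[0.16,-0.15,0.04,-0.4],[0.24,-0.27,0.06,-0.6],[0.31,-0.4,0.06,-0.8],[0.38,-0.5,0.06,-1],[0.44,-0.6,0.06,-1.2],[0.5,-0.7,0.06,-1.4],[0.56,-0.8,0.07,-1.6],[0.6,-0.85,0.07,-1.7]]]'
python3 - <<'E'
from h import *
s,R=S()
im,d=arm.grab_frame("wrist");a=im[...,::-1];im,d=arm.grab_frame("scene");b=im[110:300,180:420,::-1]
cv2.imwrite("pics/w6.png",np.hstack([cv2.resize(a,(400,300)),cv2.resize(b,(379,300))]))
E
```

```text
t: 23.38
eef_pos: [0.5886, -0.0812, -0.0092]
ee_rot: [2.868, -0.208, -0.729]
force: [0.1, -0.2, 6.4]
width: 0.0876
gripper_force: 2.9
t 23.375 q [ 0.356  0.509 -0.613  0.509 -0.667  0.02 ] p [ 0.5886 -0.0812 -0.0092] F [ 0.1 -0.2  6.4] w 0.0876
xt [ 0.73  -0.652  0.206] yt [-0.683 -0.681  0.264] zt [-0.032 -0.334 -0.942]
```

View pics/w6.png

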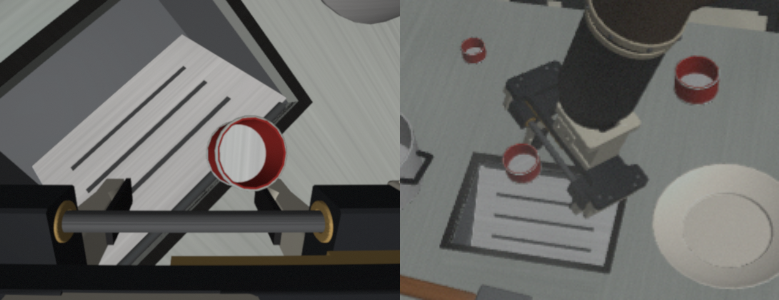

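```bash
python3 -m crank '[[[0.07,-0.06,-0.04,-0.1],[0.14,-0.12,-0.04,-0.2],[0.21,-0.18,-0.04,-0.3],[0.28,-0.24,-0.04,-0.4],[0.35,-0.31,-0.04,-0.4],[0.42,-0.37,-0.04,-0.4]]]'
python3 - <<'E'
from h import *
s,R=S()
im,d=arm.grab_frame("wrist");a=im[...,::-1];im,d=arm.grab_frame("scene");b=im[110:300,180:420,::-1]
cv2.imwrite("pics/w7.png",np.hstack([cv2.resize(a,(400,300)),cv2.resize(b,(379,300))]))
E
```

```text
t: 24.22
eef_pos: [0.6014, -0.0816, -0.0089]
ee_rot: [2.86, -0.197, -0.695]
force: [0.2, -1.1, 3.9]
width: 0.0878
gripper_force: 1.7
t 24.225 q [ 0.35   0.524 -0.578  0.498 -0.684  0.075] p [ 0.6014 -0.0816 -0.0089] F [ 0.2 -1.1  3.9] w 0.0878
xt [ 0.753 -0.628  0.196] yt [-0.657 -0.703  0.272] zt [-0.033 -0.334 -0.942]
```

View pics/w7.png

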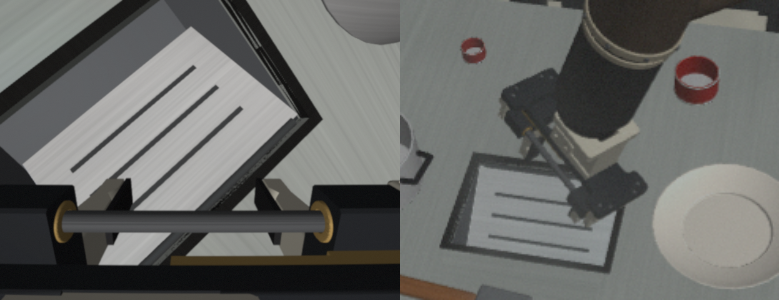

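The tin has slid away into the bin, so I lift the hand clear.

```bash
python3 -m crank '[[[0,0,0,0],[0,0,0,0],[0.15,0.2,-0.7,0],[0.3,0.4,-1.4,0],[0.6,0.8,-2.8,0],[0.9,1.2,-4.2,0],[1.2,1.6,-5.6,0],[-0.3,3,-5.6,0],[-1.8,4.4,-5.6,0],[-3.3,5.8,-5.6,0],[-4.8,7.2,-5.6,0],[-4.8,7.2,-5.6,0]]]'
python3 - <<'E'
from h import *
s,R=S()
im,d=arm.grab_frame("top")
for th in("tin_center","flap","plate","pot","brush"):
    for r in arm.trace(th,"top")[:4]:
        ys,xs=np.nonzero(r["mask"]);dd=d[ys,xs];k=dd>0
        Q=deproj("top",np.c_[xs,ys][k],dd[k]);print(th,round(r["score"],2),r["extent"],Q.mean(0).round(3),np.percentile(Q[:,2],[2,98]).round(3))
E
```

```text
t: 25.82
eef_pos: [0.3936, -0.087, 0.1483]
ee_rot: [2.86, -0.196, -0.695]
force: [0.2, 0.9, 0.3]
width: 0.0878
gripper_force: 0.0
t 25.825 q [ 0.557  0.006 -0.809  0.321 -0.994  0.082] p [ 0.3936 -0.087   0.1483] F [0.2 0.9 0.3] w 0.0878
xt [ 0.753 -0.628  0.195] yt [-0.657 -0.703  0.272] zt [-0.034 -0.333 -0.942]
tin_center 0.81 [465.0, 343.9, 25.4, 23.0] [ 0.399 -0.231  0.007] [-0.     0.022]
plate 0.59 [194.4, 157.0, 109.8, 106.9] [0.65  0.141 0.011] [0.002 0.021]
pot 0.68 [467.0, 172.0, 110.4, 81.8] [ 0.633 -0.315  0.028] [0.001 0.076]
brush 0.75 [369.2, 110.7, 103.1, 34.1] [ 0.787 -0.144  0.021] [0.014 0.026]
```

Run:
```python
from h import *
im,d=arm.grab_frame("top")
ys,xs=np.mgrid[176:246:10,340:440:12];ys,xs=ys.ravel(),xs.ravel()
print(deproj("top",np.c_[xs,ys],d[ys,xs])[:,2].reshape(7,-1).round(3))
```

```text
[[-0.002  0.001 -0.008 -0.009 -0.006 -0.005 -0.006 -0.002  0.003]
 [-0.004 -0.004  0.002 -0.001 -0.001 -0.004  0.    -0.003 -0.002]
 [ 0.001 -0.004 -0.004 -0.002 -0.004 -0.006 -0.001 -0.002 -0.003]
 [-0.004 -0.003 -0.004 -0.005  0.002 -0.003 -0.    -0.001 -0.001]
 [-0.003 -0.002 -0.003 -0.002 -0.001 -0.006 -0.004 -0.003 -0.001]
 [-0.005 -0.001 -0.004 -0.001 -0.003 -0.002 -0.002 -0.005 -0.003]
 [ 0.001 -0.002 -0.001 -0.003 -0.003 -0.001 -0.002 -0.002 -0.002]]
```

The flap is shut and level, and the plate, pot and brush have not moved.

```bash
python3 -c "
from station import arm
print(arm.job_done())"
```

```text
the job is handed in; nothing more can be done
None
```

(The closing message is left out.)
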